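# Load the thread stand and hold its sprung gate open for threading

### The job

Set up the thread stand for stitching: pick up the big bored spool, lower it (do not drop it) over the stand's upright spindle until it sits fully home on the collar, and let go of it. Then slide the sprung thread gate by its black knob half-way along its travel, so that the eye in the gate lines up with the eye in the frame, and finish while still holding it there with the fingers against its spring (it snaps shut if let go), so that I can pass the thread through. Leave the other things on the desk where they are.

Things in the scene. Friction and masses are not known exactly. Their poses are not given: they have to be found in the camera images.
- thread_stand: the thread stand: grey cast base, 190 mm along its x by 150 mm along its y, 14 mm thick; origin under the middle of the base. Spindle on its +x half, sprung thread gate on its -x (near) half. It stands fast and does not move; place and yaw differ from run to run. x points from gate to spindle, y is the way the gate opens, z up.
- spool_centre (a point): centre (half-way up) of the big spool, a loose spool standing upright on the desk: 52 mm high, two brown wooden flanges 48 mm across and 6 mm thick at top and bottom, between them a 40 mm core wound with pale thread; a 16 mm bore runs right through along its own z axis (up). Its underside is 26 mm below this point. About 110 g. It is the largest spool on the desk.
- spindle_seat (a point): top centre of the flat 50 mm collar at the foot of the stand's spindle, 18 mm above the desk: the spool's underside comes to rest here. The spindle rises from here along z: a 12 mm steel shaft, 67 mm high, its last 9 mm tapered to a blunt tip. Axes as the stand.
- fixed_eye (a point): centre of the eye (16 mm round hole along x) in the gate's aluminium frame, 118 mm from the spindle axis towards -x, 46 mm above the desk; axes as the stand. The frame is 110 mm long along y, 16 mm thick, its top 74 mm above the desk; a spring barrel 20 mm thick sticks out of its +y end at eye height, to 107 mm from the eye.
- gate_knob (a point): middle of the grip of the black knurled knob on the gate: upright cylinder 16 mm across, grip from 81 to 111 mm above the desk (on a 20 mm steel foot from 78 to 81 mm), free on all sides; it moves with the gate. It stands straight above the gate's eye, so half-way it is straight above fixed_eye. Grip it from above or push it towards +y of the stand.
- thread_gate (a joint): slide of the gate along +y of the stand, in m: 0 = shut (knob 18 mm to the -y side of the frame's eye), 0.018 = half-way, both eyes in line, 0.036 = far stop (eye covered again). The spring pushes it back to 0: about 2.7 N when shut, rising by 0.3 N per mm to about 8 N half-way and 13.5 N at the stop.
- brown_spool: bystander: small thread spool with dark brown thread, 35 mm across, 44 mm high, no bore; origin under its centre; to be left alone
- glue_jar: bystander: small white glue jar with blue cap, 47 mm across, 70 mm high, origin under its centre; to be left alone
- clear_bottle: bystander: bottle of brown edge dye with a white cap, 59 mm across, 198 mm high, behind the stand; origin under its centre; to be left alone
Things that resemble listed ones, but are neither listed nor needed, are in the scene too. Leave any green look-alike of the part that bears spool_centre alone.

How it is judged:
By the outcome, as a careful person would: the job done as asked, in the order asked, and still so for the second after the job is handed in, while the arm keeps its last pose, push and grip.
It also fails if it takes over 45 s, if anything falls off the work surface, if the arm or the gripper's body presses on something with over 40 N, if the wrist force passes 120 N, or if a joint passes its speed limit or range.

### The arm

A 7-joint arm with a two-finger parallel gripper is mounted at the origin on a cart in front of the work surface, level with it; the furniture and walls round the work are solid. World frame = base frame: x ahead of the robot, y to its left, z up, the work surface at z = 0. Lengths are in mm, angles in rad, forces in N, time in s.
With the tool pointing down it reaches from about 350 to 900 mm from the base axis. Payload 7.2 kg.
Tool frame: the origin (TCP) lies at the very end of the fingers, on their centre line; the grasp point (between the pads) lies 19 mm behind it; z points along the fingers, y is the line along which they close (so a half turn about z gives the same grasp; the last joint's range is limited). The gripper opens to 85 mm and grips with 20 to 120 N. Pads are 22 mm wide; open, the fingers measure 114 mm over their backs; the gripper's body (76 mm by 85 mm) begins 54 mm behind the grasp point. The pads swing forward as they close: fully open they stand 13 mm farther back than shut.
Start: joints at [-1.339, 0.411, -0.013, 1.596, 0.006, 1.134, -0.082], TCP at [184.59, 597.122, 231.297] pointing down, gripper open.
Joint ranges: [-2.95, 2.95], [-0.29, 1.99], [-1.47, 1.44], [0.14, 2.54], [-1.03, 4.17], [0.13, 1.85], [-2.86, 2.86]. Speed limits (rad/s): [2.39, 2.39, 3.01, 3.01, 3.14, 3.14, 3.14].

### API

Orientations are given as a rotation vector (axis times angle).
In Python, from rig import arm gives the robot as it stands.
- The arm moves only by the tool move_arm, never from a script. Its argument "series" is a list of rows, each an object of numbers: "rx", "ry", "rz": the turn, a rotation vector about the world's x, y, z in rad; "x", "y", "z": the shift along the world's x, y, z in m; "fingers": the closure, from -1 (fully open) to 1 (shut). A call has 1 to 20 rows; each row is the pose to reach, as a shift and turn from the pose commanded when the call began; what a row does not reach only later rows make up. A row lasts 1/12 s, in which the tool goes at most 41.7 mm and 7.16 degrees, less where a joint would pass 70% of its speed; a pose out of reach is approached as far as the arm can. A call with a gripper value outside its range is refused whole. The fingers move at their own pace and stop on an object; "newtons" is the grip in N (left out, the last holds). Time passes only in rows, so rows that repeat a pose let the fingers close. It gives the time, the measured TCP pose, the force, the opening and the grip force at its end, in the units of the state.
- arm.get_state(): the state, without advancing time (a new reading comes with each control period).
- arm.get_image(name): name is "scene" or "top"; returns a dict with "pixels" (400x640x3 uint8, blue, green, red), "depth" (400x640 float32, mm along the optical axis (not along the pixel's ray), 0 where there is no reading), "mtx" (3x3 intrinsics, pixels), "dist" ([k1, k2, p1, p2, k3] as OpenCV has them; the pictures are not rectified), "world_from_camera" (4x4, takes a point from camera to world coordinates). Camera axes: x right, y down, z forward; pixel columns grow to the right and rows downward; lengths in mm; the calibration is good to about 2 mm. A picture is of the moment at which its call begins.
- arm.job_done(): hands the job in; it is judged then, once.
Trained networks look in the newest picture that a camera, given by its name, has taken for a name from the list of things; names that differ only in an ending like _2 or _b are one class to them, and where a whole thing is asked for, a point or a joint stands for the part that bears it (a point fixed in the world has none). Each returns a list of dicts, best first, with "score" (0 to 1); they miss things now and then, are a little off and sometimes report something else, mostly with a low value. They report only what shows in the picture. A call takes as long as a camera call. They do not tell look-alikes from the thing itself.
- arm.look_for(camera, thing): "at" ([x, y, z] in mm, in world coordinates, good to about 4 mm: the middle of the surface that is visible of it).
- arm.silhouettes(camera, thing): "pixels" (400x640 bool, what is visible of it).
- arm.mark_of(camera, thing): "at" ([x, y, z] in mm, in world coordinates, good to about 4 mm: a listed point, or the origin of a listed thing).
The state is a dict: "time": time; "joint_pos": joint angles; "qd": joint speeds; "joint_torque": joint torques, N m; "eef_pos": TCP position; "tool_rot": TCP orientation; "contact_force": force on the tool from outside, world axes, zero at the start; "wrist_torque": the same for the moment, N m; "width": opening from 0.0 (shut) to 1.0 (fully open); "grasp_force": force on a finger pad.
Only numpy, scipy, OpenCV 4.12 (cv2) and the standard library are available. Lean on these libraries where they do the work, as an engineer would, in place of code of your own. Each camera call takes 0.05 s, during which the arm holds its last target. There are 200 camera calls.

## Working session

There is one attempt and no reset: what is moved stays moved. The work goes in short steps, Python scripts to look and compute and a tool call to move; the robot and the scene stay as the last step left them, time stands still between calls to the robot, and variables do not carry over. Pictures are saved under pics/ and viewed, at most 10 in all, crops included, and the job is handed in when it is done.

Besides the shell and the picture viewer there is one more tool, called after "Request:" as name(argument=value, ...) on one line, values as JSON. move_arm: Moves the arm, as the interface text tells. Its arguments: {"type":"object","properties":{"series":{"type":"array"},"newtons":{"type":"number"}},"required":["series"]}

```bash
mkdir -p pics; python3 - <<'E'
from rig import arm
import cv2,numpy as np
s=arm.get_state();print({k:np.round(v,3).tolist() for k,v in s.items()})
for c in("scene","top"):
    im=arm.get_image(c);cv2.imwrite(f"pics/{c}0.png",im["pixels"])
    print(c,np.round(im["world_from_camera"],3).tolist(),np.round(im["mtx"],1).tolist(),im["dist"])
    for t in("spool_centre","spindle_seat","fixed_eye","gate_knob","thread_stand","brown_spool","glue_jar","clear_bottle"):
        print(c,t,[(round(d["score"],2),np.round(d["at"],1).tolist()) for d in arm.mark_of(c,t)][:3])
E
```

```text
{'time': 0.0, 'joint_pos': [-1.339, 0.412, -0.013, 1.597, 0.006, 1.134, -0.082], 'qd': [-0.0, -0.001, -0.0, 0.0, -0.001, -0.001, 0.0], 'joint_torque': [-0.001, -60.062, 0.682, -29.941, 0.014, 0.01, 0.0], 'eef_pos': [184.472, 596.621, 230.444], 'tool_rot': [-0.469, -3.106, 0.003], 'contact_force': [-0.23, -0.431, -0.91], 'wrist_torque': [-0.0, -0.01, 0.023], 'grasp_force': 0.0, 'width': 0.998}
scene [[0.869, -0.42, 0.263, 326.385], [-0.495, -0.742, 0.451, -399.63], [0.006, -0.522, -0.853, 882.205], [0.0, 0.0, 0.0, 1.0]] [[464.5, 0.0, 317.3], [0.0, 464.5, 200.3], [0.0, 0.0, 1.0]] [-0.00504658  0.          0.          0.          0.        ]
scene spool_centre [(0.89, [463.3, 159.8, 24.7]), (0.81, [498.8, 53.1, 20.2])]
scene spindle_seat [(0.88, [581.8, -111.9, 19.8])]
scene fixed_eye [(0.77, [466.1, -111.0, 46.5])]
scene gate_knob [(0.53, [463.9, -124.3, 91.9])]
scene thread_stand [(0.87, [521.8, -113.8, -0.3])]
scene brown_spool []
scene glue_jar [(0.91, [383.6, -56.7, -2.7]), (0.64, [583.3, -113.6, 22.7])]
scene clear_bottle [(0.73, [763.3, 34.1, -2.4]), (0.54, [398.1, 15.8, -0.4])]
top [[-0.006, -0.999, 0.036, 537.302], [-1.0, 0.005, -0.03, 35.281], [0.03, -0.036, -0.999, 927.823], [0.0, 0.0, 0.0, 1.0]] [[445.8, 0.0, 324.8], [0.0, 445.8, 198.6], [0.0, 0.0, 1.0]] [-0.00865823  0.          0.          0.          0.        ]
top spool_centre [(0.78, [467.0, 166.3, 25.9]), (0.64, [500.7, 53.3, 27.6])]
top spindle_seat [(0.57, [583.0, -117.9, 17.7])]
top fixed_eye [(0.84, [466.9, -109.8, 47.7])]
top gate_knob [(0.59, [461.5, -127.8, 96.7])]
top thread_stand [(0.57, [532.2, -111.3, -0.0])]
top brown_spool [(0.58, [402.2, 15.9, 0.6])]
top glue_jar [(0.61, [389.3, -57.0, -1.7]), (0.46, [464.6, 166.3, 27.6])]
top clear_bottle [(0.81, [761.6, 34.7, -1.7]), (0.49, [401.6, 16.8, -2.6])]
```

View pics/scene0.png

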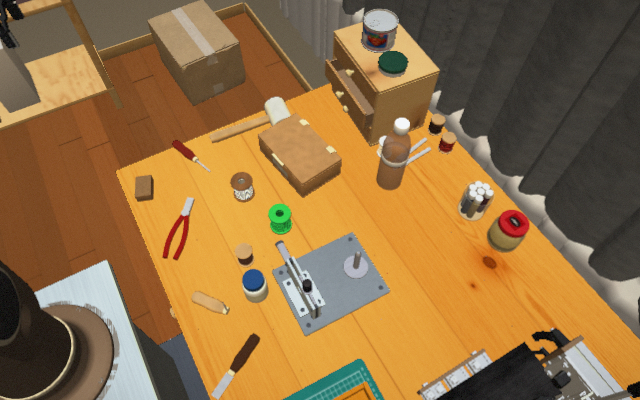

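View pics/top0.png

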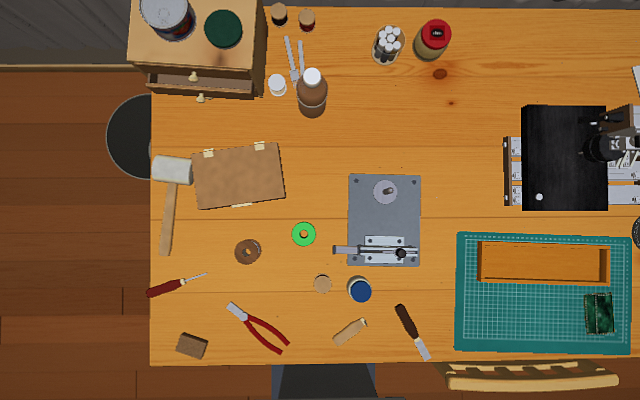

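The big brown spool is at scene (242,186) and top (247,251). The green look-alike is at top (304,234). The stand's spindle is at top (385,191) and its knob at (401,253), with the barrel pointing to +y. Next I'll refine these positions from depth.

```bash
cat > h.py <<'E'
from rig import arm
import numpy as np,cv2
from scipy.optimize import least_squares
def cloud(c):
    im=arm.get_image(c);h,w=im["depth"].shape
    uv=np.stack(np.meshgrid(np.arange(w),np.arange(h)),-1).reshape(-1,1,2).astype(float)
    n=cv2.undistortPoints(uv,im["mtx"],im["dist"])[:,0]
    d=im["depth"].reshape(-1,1);P=np.hstack([n,np.ones_like(d)])*d
    T=im["world_from_camera"];W=P@T[:3,:3].T+T[:3,3];W[d[:,0]==0]=1e6
    return im,W
def near(W,x,y,r,z0,z1):
    return W[(np.hypot(W[:,0]-x,W[:,1]-y)<r)&(W[:,2]>z0)&(W[:,2]<z1)]
def mid(P): # centre of the enclosing circle
    return cv2.minEnclosingCircle(P[:,:2].astype(np.float32))
E
python3 - <<'E'
from h import *
for c in("scene","top"):
    im,W=cloud(c)
    P=near(W,465,163,40,46,58);print(c,"spool top",mid(P),P.mean(0).round(1),len(P),np.percentile(P[:,2],[5,50,95]).round(1))
    P=near(W,582,-114,35,26,95);print("spindle",len(P),P[:,2].max().round(1))
    for a in range(26,95,12):
        Q=P[(P[:,2]>=a)&(P[:,2]<a+12)]
        if len(Q):print(a,len(Q),Q.mean(0).round(1),Q.min(0).round(1),Q.max(0).round(1))
    P=near(W,582,-114,32,16,21.5);print("collar",mid(P),np.median(P[:,2]).round(1),len(P))
    P=near(W,464,-126,25,84,118);print("knob",mid(P),len(P),np.median(P[:,2]))
    P=near(W,464,-126,25,106,118);print("knobtop",mid(P),len(P),np.median(P[:,2]),P.mean(0).round(1))
    P=near(W,525,-113,140,11,17);print("base",cv2.minAreaRect(P[:,:2].astype(np.float32)),len(P))
    P=near(W,464,-110,75,70,77);print("frametop",cv2.minAreaRect(P[:,:2].astype(np.float32)),len(P))
E
```

```text
scene spool top ((464.31134033203125, 163.34193420410156), 25.100299835205078) [464.8 162.5  50.9] 303 [48.  51.  53.4]
spindle 91 85.1
26 17 [ 579.9 -118.9   31.4] [ 576.9 -122.    26.1] [ 587.2 -112.1   36.2]
38 16 [ 580.1 -119.1   44.5] [ 576.8 -122.1   39.8] [ 585.7 -114.2   49.8]
50 15 [ 580.2 -118.9   56.1] [ 577.4 -121.7   50.5] [ 586.7 -113.    61.9]
62 16 [ 579.8 -118.5   68. ] [ 576.6 -121.3   62.6] [ 585.6 -113.8   73.9]
74 27 [ 581.4 -117.5   79.7] [ 577.3 -122.    74.2] [ 586.4 -112.    85.1]
collar ((581.7561645507812, -113.3255615234375), 31.416410446166992) 17.5 301
knob ((463.8321228027344, -129.62667846679688), 9.08724308013916) 110 108.96538782494781
knobtop ((464.23065185546875, -129.90576171875), 8.683615684509277) 67 110.0782617151466 [ 464.4 -130.7  110.1]
base ((504.3280944824219, -113.97930908203125), (149.7474822998047, 230.1897430419922), 88.41490173339844) 4709
frametop ((465.1628112792969, -112.06453704833984), (110.80646514892578, 16.623146057128906), 88.30842590332031) 325
top spool top ((465.24102783203125, 164.44569396972656), 23.747163772583008) [465
[... 229 characters left out ...]
[ 578.6 -112.4   50.3] [ 588.7 -109.    60.7]
62 9 [ 582.  -110.7   70. ] [ 578.  -114.2   64.5] [ 587.6 -109.2   73.9]
74 27 [ 583.9 -114.1   80.5] [ 579.5 -119.6   75.2] [ 589.4 -109.5   85.1]
collar ((580.050048828125, -113.66163635253906), 31.154359817504883) 17.9 357
knob ((465.6799621582031, -129.08067321777344), 8.429888725280762) 88 109.22019089255929
knobtop ((466.0482177734375, -129.08868408203125), 8.282936096191406) 63 110.44405746348036 [ 465.8 -129.   110.3]
base ((512.1845703125, -112.60008239746094), (149.58753967285156, 216.8064422607422), 88.37010955810547) 4610
frametop ((437.677978515625, -111.01410675048828), (108.92140197753906, 73.0492172241211), 89.35433959960938) 293
```

Request:
move_arm(series=[{"x": 0.028,"y": -0.0433,"z": 0,"rz": 0.03,"fingers": -1},{"x": 0.05,"y": -0.077,"z": 0,"rz": 0.06,"fingers": -1},{"x": 0.07,"y": -0.108,"z": 0,"rz": 0.09,"fingers": -1},{"x": 0.09,"y": -0.139,"z": 0,"rz": 0.12,"fingers": -1},{"x": 0.11,"y": -0.17,"z": 0,"rz": 0.15,"fingers": -1},{"x": 0.13,"y": -0.201,"z": 0,"rz": 0.18,"fingers": -1},{"x": 0.15,"y": -0.232,"z": 0,"rz": 0.21,"fingers": -1},{"x": 0.17,"y": -0.263,"z": 0,"rz": 0.24,"fingers": -1},{"x": 0.19,"y": -0.294,"z": 0,"rz": 0.27,"fingers": -1},{"x": 0.21,"y": -0.325,"z": 0,"rz": 0.27,"fingers": -1},{"x": 0.23,"y": -0.356,"z": 0,"rz": 0.27,"fingers": -1},{"x": 0.25,"y": -0.387,"z": 0,"rz": 0.27,"fingers": -1},{"x": 0.265,"y": -0.41,"z": -0.02,"rz": 0.27,"fingers": -1},{"x": 0.275,"y": -0.425,"z": -0.04,"rz": 0.27,"fingers": -1},{"x": 0.28,"y": -0.433,"z": -0.07,"rz": 0.27,"fingers": -1},{"x": 0.28,"y": -0.433,"z": -0.1,"rz": 0.27,"fingers": -1},{"x": 0.28,"y": -0.433,"z": -0.12,"rz": 0.27,"fingers": -1},{"x": 0.28,"y": -0.433,"z": -0.12,"rz": 0.27,"fingers": -1},{"x": 0.28,"y": -0.433,"z": -0.12,"rz": 0.27,"fingers": -1}], newtons=30)

```text
invalid input at $.series[0]: expected keys rx, ry, rz, x, y, z, fingers
```

Request:
move_arm(series=[{"x": 0.04,"y": -0.06,"z": 0,"rx": 0,"ry": 0,"rz": 0.04,"fingers": -1},{"x": 0.06,"y": -0.093,"z": 0,"rx": 0,"ry": 0,"rz": 0.08,"fingers": -1},{"x": 0.08,"y": -0.124,"z": 0,"rx": 0,"ry": 0,"rz": 0.12,"fingers": -1},{"x": 0.1,"y": -0.155,"z": 0,"rx": 0,"ry": 0,"rz": 0.16,"fingers": -1},{"x": 0.12,"y": -0.186,"z": 0,"rx": 0,"ry": 0,"rz": 0.2,"fingers": -1},{"x": 0.14,"y": -0.217,"z": 0,"rx": 0,"ry": 0,"rz": 0.24,"fingers": -1},{"x": 0.16,"y": -0.248,"z": 0,"rx": 0,"ry": 0,"rz": 0.27,"fingers": -1},{"x": 0.18,"y": -0.279,"z": 0,"rx": 0,"ry": 0,"rz": 0.27,"fingers": -1},{"x": 0.2,"y": -0.31,"z": 0,"rx": 0,"ry": 0,"rz": 0.27,"fingers": -1},{"x": 0.22,"y": -0.341,"z": 0,"rx": 0,"ry": 0,"rz": 0.27,"fingers": -1},{"x": 0.24,"y": -0.372,"z": 0,"rx": 0,"ry": 0,"rz": 0.27,"fingers": -1},{"x": 0.26,"y": -0.403,"z": -0.01,"rx": 0,"ry": 0,"rz": 0.27,"fingers": -1},{"x": 0.28,"y": -0.433,"z": -0.03,"rx": 0,"ry": 0,"rz": 0.27,"fingers": -1},{"x": 0.28,"y": -0.433,"z": -0.06,"rx": 0,"ry": 0,"rz": 0.27,"fingers": -1},{"x": 0.28,"y": -0.433,"z": -0.09,"rx": 0,"ry": 0,"rz": 0.27,"fingers": -1},{"x": 0.28,"y": -0.433,"z": -0.12,"rx": 0,"ry": 0,"rz": 0.27,"fingers": -1},{"x": 0.28,"y": -0.433,"z": -0.12,"rx": 0,"ry": 0,"rz": 0.27,"fingers": -1},{"x": 0.28,"y": -0.433,"z": -0.12,"rx": 0,"ry": 0,"rz": 0.27,"fingers": -1}], newtons=30)

```text
time: 2.5
eef_pos: [463.8, 163.7, 110.7]
tool_rot: [-0.047, -3.138, 0.003]
contact_force: [0.5, 0.4, 0.8]
width: 0.997
grasp_force: 0.0
```

Request:
move_arm(series=[{"x": 0.001,"y": 0,"z": -0.03,"rx": 0,"ry": 0,"rz": 0,"fingers": -1},{"x": 0.001,"y": 0,"z": -0.05,"rx": 0,"ry": 0,"rz": 0,"fingers": -1},{"x": 0.001,"y": 0,"z": -0.07,"rx": 0,"ry": 0,"rz": 0,"fingers": -1},{"x": 0.001,"y": 0,"z": -0.083,"rx": 0,"ry": 0,"rz": 0,"fingers": -1},{"x": 0.001,"y": 0,"z": -0.083,"rx": 0,"ry": 0,"rz": 0,"fingers": -1},{"x": 0.001,"y": 0,"z": -0.083,"rx": 0,"ry": 0,"rz": 0,"fingers": 1},{"x": 0.001,"y": 0,"z": -0.083,"rx": 0,"ry": 0,"rz": 0,"fingers": 1},{"x": 0.001,"y": 0,"z": -0.083,"rx": 0,"ry": 0,"rz": 0,"fingers": 1},{"x": 0.001,"y": 0,"z": -0.083,"rx": 0,"ry": 0,"rz": 0,"fingers": 1},{"x": 0.001,"y": 0,"z": -0.083,"rx": 0,"ry": 0,"rz": 0,"fingers": 1},{"x": 0.001,"y": 0,"z": -0.083,"rx": 0,"ry": 0,"rz": 0,"fingers": 1},{"x": 0.001,"y": 0,"z": -0.083,"rx": 0,"ry": 0,"rz": 0,"fingers": 1},{"x": 0.001,"y": 0,"z": -0.083,"rx": 0,"ry": 0,"rz": 0,"fingers": 1}], newtons=30)

```text
time: 3.58
eef_pos: [466.8, 164.7, 30.2]
tool_rot: [0.047, 3.139, 0.002]
contact_force: [-0.8, -0.3, 9.3]
width: 0.56
grasp_force: 29.4
```

Request:
move_arm(series=[{"x": 0,"y": 0,"z": 0.02,"rx": 0,"ry": 0,"rz": 0,"fingers": 1},{"x": 0,"y": 0,"z": 0.04,"rx": 0,"ry": 0,"rz": 0,"fingers": 1},{"x": 0,"y": 0,"z": 0.07,"rx": 0,"ry": 0,"rz": 0,"fingers": 1},{"x": 0,"y": 0,"z": 0.1,"rx": 0,"ry": 0,"rz": 0,"fingers": 1},{"x": 0.011,"y": -0.025,"z": 0.12,"rx": 0,"ry": 0,"rz": 0,"fingers": 1},{"x": 0.023,"y": -0.055,"z": 0.13,"rx": 0,"ry": 0,"rz": 0,"fingers": 1},{"x": 0.036,"y": -0.085,"z": 0.13,"rx": 0,"ry": 0,"rz": 0,"fingers": 1},{"x": 0.049,"y": -0.115,"z": 0.13,"rx": 0,"ry": 0,"rz": 0,"fingers": 1},{"x": 0.062,"y": -0.145,"z": 0.13,"rx": 0,"ry": 0,"rz": 0,"fingers": 1},{"x": 0.075,"y": -0.175,"z": 0.13,"rx": 0,"ry": 0,"rz": 0,"fingers": 1},{"x": 0.087,"y": -0.205,"z": 0.13,"rx": 0,"ry": 0,"rz": 0,"fingers": 1},{"x": 0.1,"y": -0.235,"z": 0.13,"rx": 0,"ry": 0,"rz": 0,"fingers": 1},{"x": 0.112,"y": -0.26,"z": 0.13,"rx": 0,"ry": 0,"rz": 0,"fingers": 1},{"x": 0.118,"y": -0.279,"z": 0.13,"rx": 0,"ry": 0,"rz": 0,"fingers": 1},{"x": 0.118,"y": -0.279,"z": 0.13,"rx": 0,"ry": 0,"rz": 0,"fingers": 1},{"x": 0.118,"y": -0.279,"z": 0.13,"rx": 0,"ry": 0,"rz": 0,"fingers": 1},{"x": 0.118,"y": -0.279,"z": 0.13,"rx": 0,"ry": 0,"rz": 0,"fingers": 1}], newtons=40)

```text
time: 5.0
eef_pos: [583.4, -114.0, 158.7]
tool_rot: [0.046, 3.141, 0.001]
contact_force: [-0.1, 1.6, -1.2]
width: 0.55
grasp_force: 41.4
```

```bash
python3 - <<'E'
from h import *
im,W=cloud("scene");cv2.imwrite("pics/s1.png",cv2.resize(im["pixels"][130:330,240:480],None,fx=3,fy=3)[:600])
s=arm.get_state();print(s["eef_pos"],s["tool_rot"],s["contact_force"],s["width"],s["grasp_force"])
print(arm.mark_of("scene","spool_centre"))
sil=arm.silhouettes("scene","spool_centre")
print([(d["score"],d["pixels"].sum(),np.argwhere(d["pixels"]).mean(0)) for d in sil])
P=near(W,583,-115,40,90,220)
for a in range(90,220,6):
    Q=P[(P[:,2]>=a)&(P[:,2]<a+6)]
    if len(Q):print(a,len(Q),Q.mean(0).round(1),Q.min(0).round(1),Q.max(0).round(1))
E
```

```text
[ 583.38314962 -113.49621188  158.63089126] [4.46108476e-02 3.14123596e+00 1.43161111e-03] [-1.31891647  0.88164449 -0.60291315] 0.5465278938178944 41.4200509339571
[{'at': [579.5, -115.5, 153.5], 'score': 0.91}, {'at': [501.2, 55.7, 22.3], 'score': 0.61}, {'at': [398.8, 13.8, -1.5], 'score': 0.29}]
[(0.75, np.int64(573), array([218.93542757, 280.27574171]))]
126 37 [ 568.4 -125.4  130.6] [ 558.2 -137.9  128.6] [585.4 -96.6 131.9]
132 69 [ 566.7 -122.1  134.3] [ 557.1 -137.9  132.1] [584.8 -94.6 137.9]
138 25 [ 567.3 -125.7  141. ] [ 561.  -134.5  138.3] [ 577.8 -109.5  143.9]
144 27 [ 567.4 -123.8  147.4] [ 561.  -133.9  144. ] [ 587.4 -107.6  150. ]
150 33 [ 569.9 -121.2  153.2] [ 560.7 -133.3  150.1] [ 590.  -106.2  156. ]
156 37 [ 572.3 -119.   159.1] [ 561.1 -144.3  156.2] [ 589.7 -105.4  161.7]
162 38 [ 571.7 -123.   165.2] [ 561.3 -148.8  162.1] [588.  -84.7 167.9]
168 25 [ 576.5 -117.2  170.8] [ 560.9 -150.7  168.1] [585.6 -77.2 173. ]
174 237 [ 572.1 -112.5  178.3] [ 557.3 -151.2  174. ] [596.1 -77.4 180. ]
180 105 [ 574.3 -114.9  181.6] [ 558.1 -151.4  180. ] [599.3 -86.  185.9]
186 28 [ 576.  -110.9  189. ] [ 570.7 -151.7  186.1] [586.6 -84.7 191.8]
192 25 [ 576.4 -104.6  195.3] [ 571.1 -150.6  192.1] [587.2 -84.5 197.7]
198 20 [ 575.2 -109.2  201.1] [ 570.1 -153.   198. ] [581.8 -80.3 203.7]
204 32 [ 574.1 -128.5  207.6] [ 568.2 -151.6  204.3] [590.4 -78.5 210. ]
210 60 [ 579.1 -143.4  212.3] [ 569.8 -154.   210.2] [590.5 -79.1 215.5]
216 10 [ 577.3 -141.4  218. ] [ 569.6 -148.6  216.1] [590.2 -93.2 220. ]
```

```bash
cat >> h.py <<'E'
def circ(P,r,g):
    f=lambda c:np.hypot(P[:,0]-c[0],P[:,1]-c[1])-r
    s=least_squares(f,g,loss="soft_l1",f_scale=.7);return s.x.round(2),np.median(abs(s.fun)).round(2),len(P)
E
python3 - <<'E'
from h import *
for k in range(2):
    im,W=cloud("scene")
    S=lambda a,b:near(W,583,-115,26.5,a,b)
    P=S(139,154);print("core",circ(P,20,[582,-114]))
    P=S(139,146);print("core lo",circ(P,20,[582,-114]))
    P=S(147,158);P=P[(P[:,1]<-105)];print("core hi",circ(P,20,[582,-114]))
    P=S(127,136);P=P[np.hypot(P[:,0]-582,P[:,1]+114)>22.5];print("bot fl",circ(P,24,[582,-114]),P[:,2].min())
    P=S(172,182);P=P[(np.hypot(P[:,0]-582,P[:,1]+114)>22.5)&(P[:,0]<575)&(abs(P[:,1]+114)<20)];print("top fl",circ(P,24,[582,-114]))
    P=near(W,583,-115,12,24,76);print("spindle",circ(P,6,[583,-115]))
E
```

```text
core (array([ 581.37, -113.94]), np.float64(0.4), 68)
core lo (array([ 581.53, -113.92]), np.float64(0.35), 33)
core hi (array([ 581.3, -114.4]), np.float64(0.52), 54)
bot fl (array([ 582.41, -113.63]), np.float64(0.53), 55) 129.00221113463112
top fl (array([ 582.45, -113.88]), np.float64(0.38), 38)
spindle (array([ 583.19, -115.25]), np.float64(0.29), 68)
core (array([ 581.46, -114.08]), np.float64(0.48), 72)
core lo (array([ 581.48, -113.9 ]), np.float64(0.34), 36)
core hi (array([ 581.43, -114.4 ]), np.float64(0.56), 58)
bot fl (array([ 582.4 , -113.79]), np.float64(0.44), 50) 128.99121552568943
top fl (array([ 582.6 , -113.72]), np.float64(0.43), 38)
spindle (array([ 583.53, -115.32]), np.float64(0.37), 71)
```

View pics/s1.png

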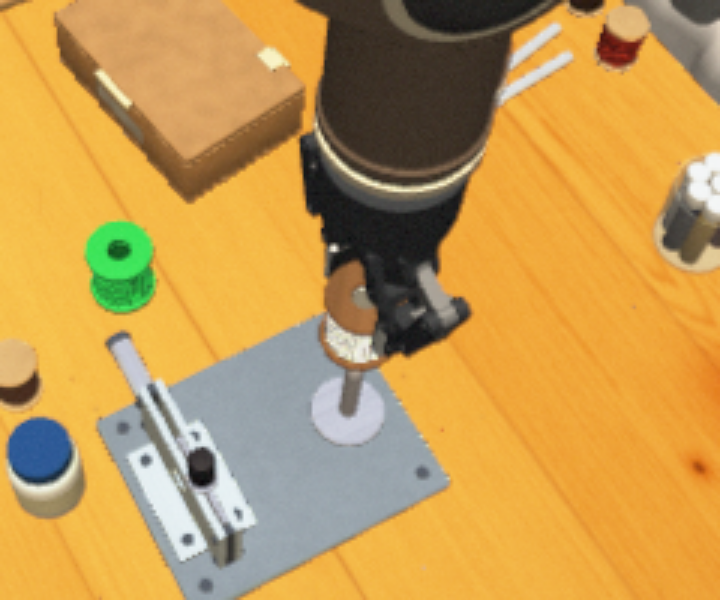

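The crop shows the spool held upright at (350,310), just above the spindle at (350,390). I'll shift it by about (+1.2, −1.5) mm and lower it partway.

Request:
move_arm(series=[{"x": 0.0012,"y": -0.0015,"z": 0,"rx": 0,"ry": 0,"rz": 0,"fingers": 1},{"x": 0.0012,"y": -0.0015,"z": -0.012,"rx": 0,"ry": 0,"rz": 0,"fingers": 1},{"x": 0.0012,"y": -0.0015,"z": -0.024,"rx": 0,"ry": 0,"rz": 0,"fingers": 1},{"x": 0.0012,"y": -0.0015,"z": -0.034,"rx": 0,"ry": 0,"rz": 0,"fingers": 1},{"x": 0.0012,"y": -0.0015,"z": -0.04,"rx": 0,"ry": 0,"rz": 0,"fingers": 1},{"x": 0.0012,"y": -0.0015,"z": -0.044,"rx": 0,"ry": 0,"rz": 0,"fingers": 1},{"x": 0.0012,"y": -0.0015,"z": -0.048,"rx": 0,"ry": 0,"rz": 0,"fingers": 1},{"x": 0.0012,"y": -0.0015,"z": -0.051,"rx": 0,"ry": 0,"rz": 0,"fingers": 1},{"x": 0.0012,"y": -0.0015,"z": -0.051,"rx": 0,"ry": 0,"rz": 0,"fingers": 1},{"x": 0.0012,"y": -0.0015,"z": -0.051,"rx": 0,"ry": 0,"rz": 0,"fingers": 1}], newtons=40)

```text
time: 6.08
eef_pos: [584.9, -116.4, 107.4]
tool_rot: [0.047, 3.141, 0.0]
contact_force: [0.6, 0.4, -1.0]
width: 0.551
grasp_force: 41.4
```

Request:
move_arm(series=[{"x": 0,"y": 0,"z": -0.005,"rx": 0,"ry": 0,"rz": 0,"fingers": 1},{"x": 0,"y": 0,"z": -0.01,"rx": 0,"ry": 0,"rz": 0,"fingers": 1},{"x": 0,"y": 0,"z": -0.016,"rx": 0,"ry": 0,"rz": 0,"fingers": 1},{"x": 0,"y": 0,"z": -0.022,"rx": 0,"ry": 0,"rz": 0,"fingers": 1},{"x": 0,"y": 0,"z": -0.022,"rx": 0,"ry": 0,"rz": 0,"fingers": 1}], newtons=40)

```text
time: 6.5
eef_pos: [583.9, -116.1, 83.7]
tool_rot: [-0.047, -3.139, -0.0]
contact_force: [-0.1, 0.2, -0.6]
width: 0.551
grasp_force: 41.4
```

Request:
move_arm(series=[{"x": 0,"y": 0,"z": -0.008,"rx": 0,"ry": 0,"rz": 0,"fingers": 1},{"x": 0,"y": 0,"z": -0.016,"rx": 0,"ry": 0,"rz": 0,"fingers": 1},{"x": 0,"y": 0,"z": -0.024,"rx": 0,"ry": 0,"rz": 0,"fingers": 1},{"x": 0,"y": 0,"z": -0.03,"rx": 0,"ry": 0,"rz": 0,"fingers": 1},{"x": 0,"y": 0,"z": -0.034,"rx": 0,"ry": 0,"rz": 0,"fingers": 1},{"x": 0,"y": 0,"z": -0.034,"rx": 0,"ry": 0,"rz": 0,"fingers": 1},{"x": 0,"y": 0,"z": -0.034,"rx": 0,"ry": 0,"rz": 0,"fingers": 1}], newtons=40)

```text
time: 7.08
eef_pos: [584.7, -116.4, 51.0]
tool_rot: [-0.047, -3.141, 0.0]
contact_force: [0.7, 0.2, -0.4]
width: 0.551
grasp_force: 41.4
```

Request:
move_arm(series=[{"x": 0,"y": 0,"z": -0.001,"rx": 0,"ry": 0,"rz": 0,"fingers": 1},{"x": 0,"y": 0,"z": -0.002,"rx": 0,"ry": 0,"rz": 0,"fingers": 1},{"x": 0,"y": 0,"z": -0.003,"rx": 0,"ry": 0,"rz": 0,"fingers": 1},{"x": 0,"y": 0,"z": -0.004,"rx": 0,"ry": 0,"rz": 0,"fingers": 1},{"x": 0,"y": 0,"z": -0.004,"rx": 0,"ry": 0,"rz": 0,"fingers": 1},{"x": 0,"y": 0,"z": -0.004,"rx": 0,"ry": 0,"rz": 0,"fingers": 1}], newtons=40)

```text
time: 7.58
eef_pos: [585.0, -116.4, 48.4]
tool_rot: [0.047, 3.14, 0.0]
contact_force: [-3.1, 1.6, 7.6]
width: 0.555
grasp_force: 42.2
```

Request:
move_arm(series=[{"x": 0,"y": 0,"z": 0,"rx": 0,"ry": 0,"rz": 0,"fingers": -1},{"x": 0,"y": 0,"z": 0,"rx": 0,"ry": 0,"rz": 0,"fingers": -1},{"x": 0,"y": 0,"z": 0,"rx": 0,"ry": 0,"rz": 0,"fingers": -1},{"x": 0,"y": 0,"z": 0,"rx": 0,"ry": 0,"rz": 0,"fingers": -1},{"x": 0,"y": 0,"z": 0,"rx": 0,"ry": 0,"rz": 0,"fingers": -1},{"x": 0,"y": 0,"z": 0,"rx": 0,"ry": 0,"rz": 0,"fingers": -1},{"x": 0,"y": 0,"z": 0,"rx": 0,"ry": 0,"rz": 0,"fingers": -1},{"x": 0,"y": 0,"z": 0.01,"rx": 0,"ry": 0,"rz": 0,"fingers": -1},{"x": 0,"y": 0,"z": 0.03,"rx": 0,"ry": 0,"rz": 0,"fingers": -1},{"x": 0,"y": 0,"z": 0.06,"rx": 0,"ry": 0,"rz": 0,"fingers": -1},{"x": 0,"y": 0,"z": 0.09,"rx": 0,"ry": 0,"rz": 0,"fingers": -1},{"x": 0,"y": 0,"z": 0.12,"rx": 0,"ry": 0,"rz": 0,"fingers": -1},{"x": -0.03,"y": -0.004,"z": 0.13,"rx": 0,"ry": 0,"rz": 0,"fingers": -1},{"x": -0.06,"y": -0.008,"z": 0.13,"rx": 0,"ry": 0,"rz": 0,"fingers": -1},{"x": -0.09,"y": -0.012,"z": 0.13,"rx": 0,"ry": 0,"rz": 0,"fingers": -1},{"x": -0.119,"y": -0.014,"z": 0.13,"rx": 0,"ry": 0,"rz": 0,"fingers": -1},{"x": -0.119,"y": -0.014,"z": 0.13,"rx": 0,"ry": 0,"rz": 0,"fingers": -1},{"x": -0.119,"y": -0.014,"z": 0.13,"rx": 0,"ry": 0,"rz": 0,"fingers": -1}], newtons=40)

```text
time: 9.08
eef_pos: [465.0, -130.6, 178.4]
tool_rot: [0.049, 3.14, 0.001]
contact_force: [0.7, -0.1, 0.4]
width: 0.997
grasp_force: 0.0
```

```bash
python3 - <<'E'
from h import *
im,W=cloud("scene");cv2.imwrite("pics/s2.png",cv2.resize(im["pixels"][180:340,240:440],None,fx=4,fy=4)[:600])
s=arm.get_state();print(s["eef_pos"],s["contact_force"],s["width"])
for c in("scene","top"):
    if c=="top": im,W=cloud(c)
    P=near(W,583,-115,30,64,75);print(c,"spool top",len(P),np.median(P[:,2]) if len(P) else 0,mid(P) if len(P) else 0)
    P=near(W,464,-129,14,85,113);print("knob",len(P),circ(P[P[:,2]<107],8,[464,-129]) if len(P)>5 else 0)
    P=near(W,464,-129,14,108,113);print("knobtop",mid(P) if len(P)>3 else 0,len(P))
print(arm.mark_of("scene","spool_centre")[:1])
E
```

```text
[ 466.34440607 -130.41158068  178.36008701] [-0.26912594  0.32758534 -0.26075243] 1.004131761215271
scene spool top 417 68.82608181868773 ((583.0386962890625, -116.99625396728516), 24.11924934387207)
knob 105 (array([ 464.46, -129.77]), np.float64(0.39), 40)
knobtop ((464.43646240234375, -130.86415100097656), 8.31285572052002) 58
top spool top 427 69.47000642565479 ((583.5263671875, -115.9430923461914), 23.673919677734375)
knob 7 (array([ 465.58, -128.9 ]), np.float64(0.18), 4)
knobtop 0 3
[{'at': [580.4, -117.7, 43.7], 'score': 0.8}]
```

View pics/s2.png

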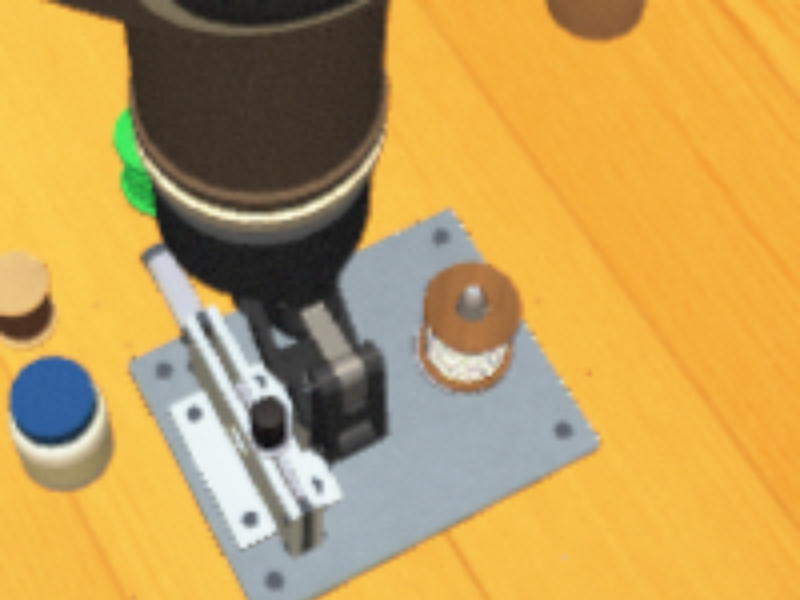

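The spool is home: its flange top is at about 69–70 mm and the spindle tip shows through at crop (473,300). The knob is at crop (268,420), under the open gripper. Now I'll grip it.

Request:
move_arm(series=[{"x": -0.001,"y": 0.0005,"z": -0.03,"rx": 0,"ry": 0,"rz": 0,"fingers": -1},{"x": -0.001,"y": 0.0005,"z": -0.055,"rx": 0,"ry": 0,"rz": 0,"fingers": -1},{"x": -0.001,"y": 0.0005,"z": -0.075,"rx": 0,"ry": 0,"rz": 0,"fingers": -1},{"x": -0.001,"y": 0.0005,"z": -0.091,"rx": 0,"ry": 0,"rz": 0,"fingers": -1},{"x": -0.001,"y": 0.0005,"z": -0.091,"rx": 0,"ry": 0,"rz": 0,"fingers": 1},{"x": -0.001,"y": 0.0005,"z": -0.091,"rx": 0,"ry": 0,"rz": 0,"fingers": 1},{"x": -0.001,"y": 0.0005,"z": -0.091,"rx": 0,"ry": 0,"rz": 0,"fingers": 1},{"x": -0.001,"y": 0.0005,"z": -0.091,"rx": 0,"ry": 0,"rz": 0,"fingers": 1},{"x": -0.001,"y": 0.0005,"z": -0.091,"rx": 0,"ry": 0,"rz": 0,"fingers": 1},{"x": -0.001,"y": 0.0005,"z": -0.091,"rx": 0,"ry": 0,"rz": 0,"fingers": 1},{"x": -0.001,"y": 0.0005,"z": -0.091,"rx": 0,"ry": 0,"rz": 0,"fingers": 1},{"x": -0.001,"y": 0.0005,"z": -0.091,"rx": 0,"ry": 0,"rz": 0,"fingers": 1},{"x": -0.001,"y": 0.0005,"z": -0.091,"rx": 0,"ry": 0,"rz": 0,"fingers": 1},{"x": -0.001,"y": 0.0005,"z": -0.091,"rx": 0,"ry": 0,"rz": 0,"fingers": 1}], newtons=50)

```text
time: 10.4
eef_pos: [465.5, -129.7, 87.4]
tool_rot: [0.046, 3.139, 0.001]
contact_force: [-0.9, 1.4, 5.1]
width: 0.164
grasp_force: 48.6
```

Request:
move_arm(series=[{"x": 0,"y": 0.003,"z": 0,"rx": 0,"ry": 0,"rz": 0,"fingers": 1},{"x": 0,"y": 0.006,"z": 0,"rx": 0,"ry": 0,"rz": 0,"fingers": 1},{"x": 0,"y": 0.009,"z": 0,"rx": 0,"ry": 0,"rz": 0,"fingers": 1},{"x": 0.0005,"y": 0.012,"z": 0,"rx": 0,"ry": 0,"rz": 0,"fingers": 1},{"x": 0.0005,"y": 0.015,"z": 0,"rx": 0,"ry": 0,"rz": 0,"fingers": 1},{"x": 0.0005,"y": 0.018,"z": 0,"rx": 0,"ry": 0,"rz": 0,"fingers": 1},{"x": 0.0005,"y": 0.018,"z": 0,"rx": 0,"ry": 0,"rz": 0,"fingers": 1},{"x": 0.0005,"y": 0.018,"z": 0,"rx": 0,"ry": 0,"rz": 0,"fingers": 1},{"x": 0.0005,"y": 0.018,"z": 0,"rx": 0,"ry": 0,"rz": 0,"fingers": 1}], newtons=50)

```text
time: 11.15
eef_pos: [466.0, -113.8, 87.3]
tool_rot: [0.049, 3.139, -0.003]
contact_force: [-0.9, -6.7, 6.9]
width: 0.17
grasp_force: 49.1
```

```bash
python3 - <<'E'
from h import *
F=[];E=[]
for k in range(6):
    im,W=cloud("scene");s=arm.get_state();F.append(s["contact_force"]);E.append(s["eef_pos"])
    P=near(W,465,-112,17,78,112)
    if k%3==0:
        print("knob all",len(P))
        for a,b in((84,96),(96,107),(107,113)):
            Q=P[(P[:,2]>a)&(P[:,2]<b)&(np.hypot(P[:,0]-465,P[:,1]+112)<12)]
            if len(Q)>3:print(a,circ(Q,8,[465,-112]),Q.min(0).round(1),Q.max(0).round(1))
        print("fixed",[np.round(d["at"],1).tolist() for d in arm.mark_of("scene","fixed_eye")[:1]],"knob",[np.round(d["at"],1).tolist() for d in arm.mark_of("scene","gate_knob")[:1]])
print(np.mean(F,0).round(2),np.mean(E,0).round(2),s["grasp_force"],s["width"])
cv2.imwrite("pics/s3.png",cv2.resize(im["pixels"][230:330,260:390],None,fx=6,fy=6)[:600])
E
```

```text
knob all 24
84 (array([ 463.57, -111.2 ]), np.float64(0.24), 5) [ 454.7 -114.8   85.4] [ 458.5 -106.9   94.3]
96 (array([ 462.89, -109.47]), np.float64(0.26), 5) [ 455.  -114.7   96.4] [ 456.8 -105.9  104.9]
fixed [[465.9, -112.9, 45.7]] knob []
knob all 28
84 (array([ 463.66, -111.02]), np.float64(0.37), 7) [ 454.9 -115.2   86.5] [ 458.6 -106.5   95.3]
fixed [[465.1, -111.7, 44.3]] knob []
[-0.88 -6.82  6.87] [ 466.   -113.85   87.32] 49.09523069858551 0.16617046615227266
```

View pics/s3.png

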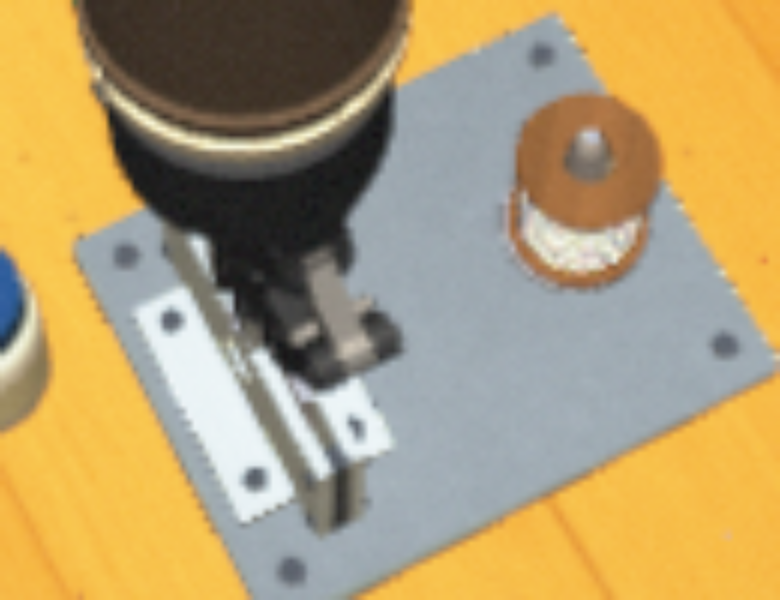

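Request:
move_arm(series=[{"x": 0,"y": 0.001,"z": 0,"rx": 0,"ry": 0,"rz": 0,"fingers": 1},{"x": 0,"y": 0.002,"z": 0,"rx": 0,"ry": 0,"rz": 0,"fingers": 1},{"x": 0,"y": 0.002,"z": 0,"rx": 0,"ry": 0,"rz": 0,"fingers": 1},{"x": 0,"y": 0.002,"z": 0,"rx": 0,"ry": 0,"rz": 0,"fingers": 1}], newtons=50)

```text
time: 11.98
eef_pos: [466.1, -112.0, 87.3]
tool_rot: [0.049, 3.139, -0.004]
contact_force: [-1.3, -7.6, 5.8]
width: 0.165
grasp_force: 49.1
```

```bash
python3 - <<'E'
from h import *
F=[];E=[];A=[];C=[]
for k in range(8):
    im,W=cloud(("scene","top")[k>=5]);s=arm.get_state();F.append(s["contact_force"]);E.append(s["eef_pos"])
    if k<5:A.append(W);C.append(im["pixels"].reshape(-1,3))
print("F",np.mean(F,0).round(2),"E",np.mean(E,0).round(2),np.std(E,0).round(2))
W=np.median(A,0);c=np.median(C,0)
# all points above the frame top and in front of it, near the knob
m=(abs(W[:,0]-462)<18)&(abs(W[:,1]+112)<32)&(W[:,2]>75.5)&(W[:,2]<112)
I=np.argwhere(m)[:,0]
for i in I[np.argsort(W[I,2])]:
    if W[i,2]<108:print(i//640,i%640,W[i].round(1).tolist(),c[i].astype(int).tolist())
E
```

```text
F [-0.74 -7.84  6.74] E [ 466.05 -112.02   87.33] [0.02 0.01 0.01]
295 311 [465.8, -142.3, 75.9] [198, 192, 189]
294 309 [463.5, -138.9, 76.1] [209, 197, 196]
291 307 [463.1, -132.2, 76.2] [73, 75, 78]
294 310 [465.0, -140.0, 76.7] [223, 213, 208]
295 309 [462.5, -140.8, 76.8] [162, 158, 158]
292 308 [463.7, -135.0, 76.9] [158, 151, 149]
293 310 [465.8, -138.5, 77.2] [178, 167, 164]
293 309 [464.5, -137.2, 77.4] [213, 198, 197]
293 308 [462.6, -136.9, 77.7] [166, 159, 162]
296 310 [462.9, -143.7, 78.0] [136, 136, 141]
295 310 [463.8, -142.1, 78.3] [204, 194, 192]
283 298 [455.7, -111.9, 79.7] [163, 163, 167]
284 299 [456.3, -114.5, 79.9] [125, 129, 136]
282 298 [456.5, -110.4, 80.3] [194, 191, 195]
281 298 [457.4, -108.8, 80.6] [138, 131, 133]
283 299 [457.0, -113.2, 81.0] [118, 118, 120]
282 299 [457.4, -112.7, 84.3] [95, 96, 97]
280 298 [457.4, -109.1, 86.2] [126, 121, 119]
287 303 [458.6, -125.8, 87.6] [189, 188, 178]
277 297 [458.1, -104.1, 88.8] [72, 69, 67]
287 302 [456.6, -125.7, 89.9] [176, 177, 169]
279 298 [457.5, -109.1, 90.8] [121, 115, 112]
277 296 [456.0, -104.3, 91.9] 
[... 347 characters left out ...]
125.6, 96.8] [111, 120, 122]
276 296 [456.0, -104.9, 97.8] [22, 26, 24]
275 295 [455.1, -102.8, 99.3] [85, 84, 84]
273 294 [455.3, -98.7, 99.6] [157, 159, 153]
285 302 [456.8, -125.8, 99.7] [92, 100, 105]
284 300 [454.6, -122.4, 99.7] [91, 100, 102]
285 301 [455.2, -125.1, 100.3] [97, 106, 110]
285 303 [458.3, -126.9, 100.3] [56, 55, 57]
275 296 [456.1, -104.9, 102.3] [24, 26, 26]
284 302 [457.1, -125.5, 103.5] [91, 100, 104]
272 294 [455.4, -98.9, 104.6] [130, 132, 129]
274 295 [455.1, -103.2, 104.6] [52, 55, 57]
284 303 [458.4, -126.8, 104.6] [46, 48, 49]
284 301 [455.2, -125.3, 105.5] [100, 109, 113]
283 300 [454.5, -123.0, 106.0] [92, 100, 103]
281 299 [454.5, -119.4, 107.6] [58, 58, 59]
```

The foot of the knob and the midpoint of the fingers both lie at y ≈ −112, level with the eye at −112.0. The spring force of 7.8 N also fits half-way, so I'll hand the job in.

```bash
python3 -c "
from rig import arm
print(arm.job_done())"
```

```text
the job is handed in; nothing more can be done
None
```

The big spool is fully home on the collar and released, and the job is handed in with the gripper holding the gate about half-way (17–18 mm of the 18 mm), the two eyes in line to within about 1 mm as far as I could measure.

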